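# Clip an air cylinder into its spring-clip mount and slide it onto the presence switch

### The arm

A 6-joint arm with a two-finger parallel gripper is mounted at the origin on a cart in front of the work surface, level with it; the furniture and walls round the work are solid. World frame = base frame: x ahead of the robot, y to its left, z up, the work surface at z = 0. Lengths are in m, angles in rad, forces in N, time in s.
With the tool pointing down it reaches from about 0.35 to 0.875 m from the base axis. Payload 4.2 kg.
Tool frame: the origin (TCP) lies on the front face of the gripper's body, between the roots of the fingers; the fingertips stand 70 mm ahead of it and the grasp point (between the pads) lies 51 mm ahead of it; z points along the fingers, y is the line along which they close (so a half turn about z gives the same grasp; the last joint's range is limited). The gripper opens to 87 mm and grips with 3 to 60 N. Pads are 19 mm wide; open, the fingers measure 117 mm over their backs; the gripper's body (75 mm by 190 mm) begins 51 mm behind the grasp point.
Start: joints at [-0.871, 0.385, 0.008, 0, -1.194, -0.259], TCP at [0.267, -0.565, 0.292] pointing down, gripper open.
Joint ranges: [-3.14, 3.14], [-1.21, 2.06], [-1.07, 1.41], [-3.16, 2.05], [-2.99, -0.16], [-3.1, 3.1]. Speed limits (rad/s): [2.79, 2.79, 3.14, 3.14, 3.14, 3.14].

### API

Orientations are given as a rotation vector (axis times angle).
In Python, from plant import manip, vision, workorder, models gives the robot as it stands.
- The arm moves only by the shell command python3 -m inch 'ROWS' [FORCE]. ROWS is JSON, a list of rows, each a list of 7 numbers: the shift along the world's x, y, z each as a share of 30 mm, from -1 to 1, then the turn, a rotation vector about the world's x, y, z each as a share of 8 degrees, from -1 to 1, then the opening, from 0 (shut) to 1 (fully open). In form: [[tx, ty, tz, rx, ry, rz, grip], ...]. A call has 1 to 12 rows; each row shifts and turns the commanded pose from where the row before left it; what a row does not reach is not made up. A row lasts 1/10 s, in which the tool goes at most 50 mm and 8.59 degrees, less where a joint would pass 70% of its speed; a pose out of reach is approached as far as the arm can. A call with a number of a shift or a turn outside -1 to 1 is refused whole. A call with a gripper value outside its range is refused whole. The fingers move at their own pace and stop on an object; FORCE is the grip in N (left out, the last holds). Time passes only in rows, so rows that do not move let the fingers close. It gives the time, the measured TCP pose, the force, the opening and the grip force at its end, in the units of the state.
- manip.state(): the state, without advancing time (a new reading comes with each control period).
- vision.grab_frame(name): name is "scene" or "side" or "wrist"; returns the picture (480x640x3 uint8, blue, green, red); there is no depth.
- vision.get_calibration(name): a dict with "K" (3x3 intrinsics, pixels), "rvec" (rotation vector, rad) and "tvec" (3), from world to camera coordinates, as OpenCV has them; the wrist camera has in their place "hand_eye" (4x4, takes a point from camera to tool coordinates, whose origin is the TCP and whose axes are the flange's). Camera axes: x right, y down, z forward; pixel columns grow to the right and rows downward; lengths in m; the calibration is good to about 2 mm. A picture is of the moment at which its call begins: read the wrist's pose just before it. get_calibration takes no time and is no camera call.
- workorder.hand_in(): hands the job in; it is judged then, once.
Trained networks look in the newest picture that a camera, given by its name, has taken for a name from the list of things; names that differ only in an ending like _2 or _b are one class to them, and where a whole thing is asked for, a point or a joint stands for the part that bears it (a point fixed in the world has none). Each returns a list of dicts, best first, with "p" (0 to 1); they miss things now and then, are a little off and sometimes report something else, mostly with a low value. They report only what shows in the picture. A call takes as long as a camera call.
- models.search_frame(camera, thing): "rect" ([left, top, right, bottom] in pixels, round what is visible of it).
- models.place_of(camera, thing): "centre" ([column, row] in pixels: a listed point, or the origin of a listed thing).
The state is a dict: "time_s": time; "q": joint angles; "joint_velocities": joint speeds; "effort": joint torques, N m; "eef_pos": TCP position; "tcp_rot": TCP orientation; "contact_force": force on the tool from outside, world axes, zero at the start; "torque": the same for the moment, N m; "grip_width": finger opening in m; "gripper_force": force on a finger pad.
Only numpy, scipy, OpenCV 4.12 (cv2) and the standard library are available. Lean on these libraries where they do the work, as an engineer would, in place of code of your own. Each camera call takes 0.05 s, during which the arm holds its last target. There are 200 camera calls.

### The job

Mount the small air cylinder: with its hose ports up and its rear end (the end without the rod) towards the little switch, press it straight down into the two spring clips of the mount until it snaps fully home in both, while it still stands clear of the switch. Then slide it along in the clips, gently, until its rear end has pushed the switch's short spring plunger right in and stops against the switch, and leave it there. Do not force the clips or ram the switch, and leave the other things on the bench alone.

Things in the scene. Friction and masses are not known exactly. Their poses are not given: they have to be found in the camera images.
- air_cylinder: Loose grey air cylinder, 130 mm long, about 150 g, lying flat, ports (blue collars, to 38 mm high) up. Origin: middle of its underside; y runs along it from rod (-y) to rear end (+y), z up. Along y: rod, 6 mm thick, -65 to -33 mm; front cap -33 to -17; round barrel, 22 mm diameter, -17 to 49; rear cap 49 to 65. Caps are blocks 24 mm wide, 25 mm high; the axis is 12 mm above the underside.
- cylinder_centre (a point): Centre of the cylinder's round barrel, on its axis: 16 mm along y from the body's origin, 12 mm above its underside. The barrel runs 33 mm either way from here, the caps' outer faces are 49 mm away. Axes as the body's.
- rear_end (a point): Centre of the flat rear face of the cylinder's rear cap, on the axis, 49 mm along y from the barrel's centre. Axes as the body's.
- clip_seat (a point): Where the barrel's axis lies when home, half-way between the two spring clips, 38 mm above the bench; z up, y along the mount towards the switch. The clips' middles are 18 mm either side along y, each 6 mm wide: 30 mm between them are free for fingers (the plate is 28 mm below this point). The 66 mm barrel can slide 12 mm either way of centred here before a cap meets a clip.
- clip_mouth (a point): 20 mm above the home point, level with the clips' tops. Each clip is a C of bright spring steel, two sprung arms, 33 mm wide overall. The flared mouth is 30 mm wide at the top; 13 mm lower its lips stand 16 mm apart. Pushing the barrel straight down through both clips takes about 8 to 15 N in all, then it drops onto a rigid seat and is held; sliding it along y then takes 3 to 8 N.
- mount: The fixed mount: aluminium plate 60 x 140 x 10 mm on the bench with clips and switch. Origin on the bench, 38 mm under the home point between the clips, same axes; the plate runs from -48 to +92 mm along y.
- end_switch: Presence switch on the mount's +y end: steel foot 34 x 44 mm (origin at its underside, y +68 mm on the mount) with a black head 20 mm square, 16 mm higher than the home axis, and a 7 mm steel plunger on that axis pointing to -y. The head is clamped somewhere else in its slot each time and is not measured; the foot does not tell where it is.
- switch_range (a point): Nearest place at which the plunger's tip may stand: on the home axis, 44 mm along y from the home point; the tip is 0 to 13 mm farther on. The plunger gives way 2 mm under 0.8 to 2.2 N, then the rear cap meets the rigid head; it should end pushed right in. The head stands no more than 15 N. A barrel snapped in 6 to 11 mm short of centred (towards -y) is clear of it.
- tool_rack: Bystander, fixed: a brown tool rack, 60 mm wide (y), 160 mm long (x), origin under its middle, with screwdrivers standing in it up to 0.21 m above the bench. It stands between the left and right parts of the bench; carry things round it or well above it.
- sensor_centre (a point): Bystander: a threaded sensor, 24 x 62 x 21 mm, lying loose; its centre.
- hex_key_centre (a point): Bystander: an L-shaped hex key, 32 x 74 x 8 mm, lying loose; its centre.
- relay_centre (a point): Bystander: a clear-cased relay, 22 x 28 x 40 mm, standing loose; its centre.

How it is judged:
By the outcome, as a careful person would: the job done as asked, in the order asked, and still so for the second after the job is handed in, with the robot touching nothing.
It also fails if it takes over 72 s, if anything falls off the work surface, if the arm or the gripper's body presses on something with over 40 N, if the wrist force passes 120 N, or if a joint passes its speed limit or range.

## Working session

There is one attempt and no reset: what is moved stays moved. The work goes in short steps, Python scripts to look and compute and a shell command to move; the robot and the scene stay as the last step left them, time stands still between calls to the robot, and variables do not carry over. Pictures are saved under pics/ and viewed, at most 10 in all, crops included, and the job is handed in when it is done.

```bash
ls; mkdir -p pics
cat > h.py <<'E'
import numpy as np, cv2
from plant import manip, vision, workorder, models
R=lambda v: cv2.Rodrigues(np.array(v,float))[0]
def cam(n,st=None):
    c=vision.get_calibration(n);K=np.array(c["K"])
    if "hand_eye" in c:
        st=st or manip.state();H=np.array(c["hand_eye"]);T=np.eye(4);T[:3,:3]=R(st["tcp_rot"]);T[:3,3]=st["eef_pos"]
        M=T@H;return K,M[:3,:3],M[:3,3]
    Rc=R(c["rvec"]);return K,Rc.T,-Rc.T@np.array(c["tvec"]).ravel()
def ray(C,px):
    K,Rw,o=C;d=Rw@np.linalg.inv(K)@np.array([px[0],px[1],1.]);return o,d/np.linalg.norm(d)
def onz(C,px,z):
    o,d=ray(C,px);return o+d*(z-o[2])/d[2]
def proj(C,P):
    K,Rw,o=C;p=K@(Rw.T@(np.array(P)-o));return p[:2]/p[2]
def tri(rays):
    A=sum(np.eye(3)-np.outer(d,d) for o,d in rays);b=sum((np.eye(3)-np.outer(d,d))@o for o,d in rays)
    return np.linalg.solve(A,b)
E
python3 - <<'E'
from h import *
np.set_printoptions(precision=4,suppress=True)
zs=dict(air_cylinder=0,cylinder_centre=.012,rear_end=.012,clip_seat=.038,clip_mouth=.058,mount=0,end_switch=0,switch_range=.038,tool_rack=0,sensor_centre=.01,hex_key_centre=.004,relay_centre=.02)
for n in("scene","side"):
    im=vision.grab_frame(n);cv2.imwrite(f"pics/{n}0.png",im);C=cam(n);print(n,C[2])
    for t,z in zs.items():
        for r in models.place_of(n,t)[:2]: print(t,round(r["p"],2),np.round(r["centre"]),onz(C,r["centre"],z))
s=manip.state();print(s)
E
```

```text
pics
scene [-0.0599 -0.4195  0.5848]
air_cylinder 0.83 [253. 251.] [0.507  0.1698 0.    ]
cylinder_centre 0.95 [244. 242.] [0.507  0.1922 0.012 ]
cylinder_centre 0.16 [285. 312.] [0.4049 0.0013 0.012 ]
rear_end 0.83 [219. 239.] [0.4844 0.2365 0.012 ]
clip_seat 0.82 [419. 324.] [ 0.4869 -0.1918  0.038 ]
clip_seat 0.51 [242. 242.] [0.4788 0.1671 0.038 ]
clip_mouth 0.91 [424. 313.] [ 0.4922 -0.196   0.058 ]
clip_mouth 0.59 [419. 341.] [ 0.437  -0.2165  0.058 ]
mount 0.55 [416. 339.] [ 0.4913 -0.1891  0.    ]
end_switch 0.85 [392. 311.] [ 0.5233 -0.1273  0.    ]
switch_range 0.92 [406. 308.] [ 0.5062 -0.159   0.038 ]
sensor_centre 0.78 [285. 311.] [0.4086 0.0043 0.01  ]
hex_key_centre 0.52 [317. 293.] [ 0.4805 -0.0045  0.004 ]
hex_key_centre 0.16 [420. 324.] [ 0.5204 -0.1796  0.004 ]
relay_centre 0.52 [352. 227.] [0.6666 0.0526 0.02  ]
side [0.542  0.8658 0.4091]
air_cylinder 0.62 [323. 327.] [0.5071 0.1649 0.    ]
cylinder_centre 0.65 [325. 327.] [0.5059 0.1853 0.012 ]
rear_end 0.56 [340. 346.] [0.4887 0.237  0.012 ]
clip_seat 0.96 [323. 224.] [ 0.4895 -0.1743  0.038 ]
clip_mouth 0.92 [
[... 159 characters left out ...]
315. 230.] [ 0.5065 -0.1423  0.038 ]
sensor_centre 0.76 [373. 270.] [ 0.4115 -0.0096  0.01  ]
hex_key_centre 0.46 [336. 275.] [ 0.4766 -0.0048  0.004 ]
relay_centre 0.67 [229. 281.] [0.6548 0.043  0.02  ]
{'time_s': 1.3, 'q': array([-0.8714,  0.3847,  0.0079, -0.    , -1.194 , -0.2586]), 'joint_velocities': array([-0.0009,  0.0007,  0.0016,  0.0008, -0.0001, -0.0001]), 'effort': array([  0.0005, -39.0477,  18.7625,   4.2245,   0.0154,  -0.    ]), 'eef_pos': array([ 0.2667, -0.5652,  0.2922]), 'tcp_rot': array([ 0.6868, -3.0656, -0.    ]), 'contact_force': array([ 0.2322, -0.1729, -0.3526]), 'torque': array([-0.0032,  0.0077, -0.0102]), 'gripper_force': 0.0, 'grip_width': 0.08682225068850467}
```

View pics/scene0.png

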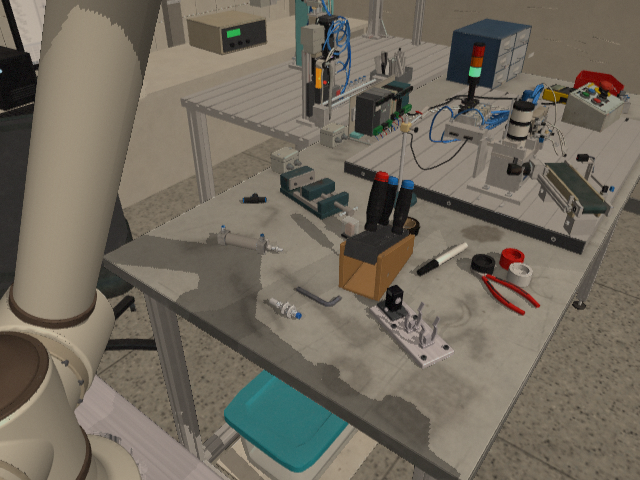

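View pics/side0.png

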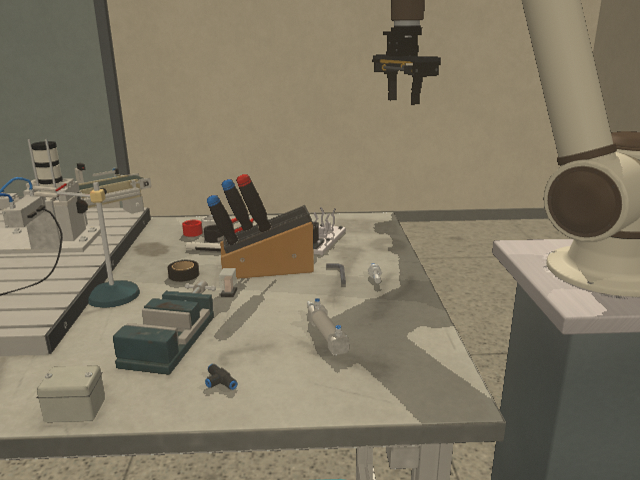

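Both views agree: the cylinder lies left, at scene (244,242) and side (325,327). The mount is right of the rack at scene (419,324), and the rack stands between them at scene (377,265). Hex key (318,297) and sensor (285,308) are in front of the rack. Next I check the wrist camera geometry.

Run:
```python
from h import *
np.set_printoptions(precision=4,suppress=True)
c=vision.get_calibration("wrist");print(c["hand_eye"],c["K"])
C=cam("wrist");print(C[2],C[1][:,2])
S=cam("scene");D=cam("side")
print("rack front bottom corners",onz(S,(340,288),0),onz(S,(376,298),0),onz(D,(222,277),0),onz(D,(313,270),0))
```

```text
[[-0.     -0.9523 -0.3052  0.0852]
 [ 1.     -0.0002  0.0006  0.0016]
 [-0.0006 -0.3052  0.9523 -0.0928]
 [ 0.      0.      0.      1.    ]] [[349.0752   0.     324.5453]
 [  0.     349.0752 238.0683]
 [  0.       0.       1.    ]]
[ 0.189  -0.6001  0.385 ] [ 0.2758  0.1307 -0.9523]
rack front bottom corners [ 0.5196 -0.0255  0.    ] [ 0.5357 -0.0889  0.    ] [ 0.6752 -0.0164  0.    ] [ 0.5151 -0.0366  0.    ]
```

```bash
python3 -m inch '[[0.55,1,-0.1,0,0,0.36,1],[0.55,1,-0.1,0,0,0.36,1],[0.55,1,-0.1,0,0,0.36,1],[0.55,1,-0.1,0,0,0.36,1],[0.55,1,-0.1,0,0,0.36,1],[0.55,1,-0.1,0,0,0.36,1],[0.55,1,-0.1,0,0,0.36,1],[0.55,1,-0.1,0,0,0.36,1],[0.55,1,-0.1,0,0,0.36,1],[0.55,1,-0.1,0,0,0.36,1],[0.55,1,-0.1,0,0,0.36,1],[0,0,0,0,0,0.36,1]]'
python3 - <<'E'
from h import *
np.set_printoptions(precision=4,suppress=True)
s=manip.state();im=vision.grab_frame("wrist");cv2.imwrite("pics/w1.png",im);C=cam("wrist",s);print(s["eef_pos"],s["tcp_rot"],s["q"])
for t,z in dict(clip_seat=.038,clip_mouth=.058,mount=0,end_switch=0,switch_range=.038).items():
    for r in models.place_of("wrist",t)[:2]: print(t,round(r["p"],2),np.round(r["centre"]),onz(C,r["centre"],z))
E
```

```text
time_s: 2.5
eef_pos: [0.4496, -0.2327, 0.2592]
tcp_rot: [-1.575, 2.718, -0.0]
contact_force: [0.1, -1.2, 0.8]
grip_width: 0.0873
gripper_force: 0.0
[ 0.4496 -0.2327  0.2592] [-1.5748  2.7177 -0.    ] [-0.1565  0.2115 -0.3287 -0.0004 -1.0302 -0.3637]
clip_seat 0.94 [308. 274.] [ 0.4884 -0.1934  0.038 ]
clip_mouth 0.62 [309. 282.] [ 0.4866 -0.1936  0.058 ]
mount 0.87 [312. 263.] [ 0.4886 -0.1893 -0.    ]
end_switch 0.78 [319. 321.] [ 0.5178 -0.1235  0.    ]
switch_range 0.69 [317. 315.] [ 0.5041 -0.1498  0.038 ]
```

View pics/w1.png

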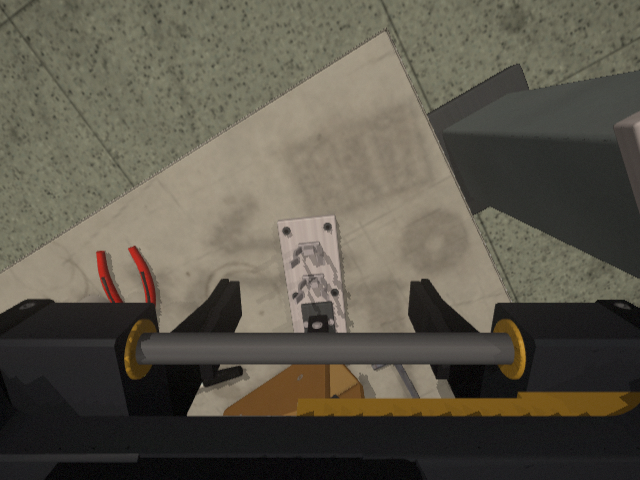

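Wrist view: the mount is in front of the gripper. Its near corners are at (278,222) and (334,216), the clips at (308,250) and (312,285), and the switch head at (318,318). I compute the mount's yaw from the plate edges.

Run:
```python
from h import *
np.set_printoptions(precision=4,suppress=True)
im=cv2.imread("pics/w1.png")
cr=cv2.resize(im[200:340,250:390],None,fx=4,fy=4,interpolation=cv2.INTER_CUBIC);cv2.imwrite("pics/w1c.png",cr)
s=manip.state();print(s["time_s"],s["eef_pos"],s["tcp_rot"],s["contact_force"])
```

```text
2.8 [ 0.4479 -0.2357  0.2594] [-1.5639  2.7245 -0.0002] [ 0.4856 -0.0656 -0.5398]
```

View pics/w1c.png

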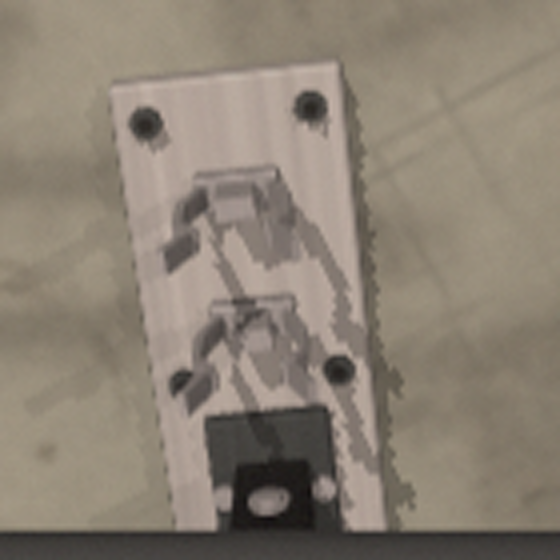

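Crop: the plate corners are at (278,220.8) and (335,215.8). The side edges run to (294.3,332) and (346.8,332).

Run:
```python
from h import *
np.set_printoptions(precision=4,suppress=True)
C=cam("wrist",dict(eef_pos=[0.4496,-0.2327,0.2592],tcp_rot=[-1.5748,2.7177,0]))
a,b,c,d=[onz(C,p,.01) for p in((278,220.8),(335,215.8),(294.3,332),(346.8,332))]
for u in(c-a,d-b,a-b): print(u,np.linalg.norm(u),np.degrees(np.arctan2(u[1],u[0])))
m=(a+b)/2;y=np.degrees(np.arctan2(*((c-a)+(d-b))[1::-1]))
w=np.radians(y);e=np.array([np.cos(w),np.sin(w),0]);print(y,"origin",m+.048*e)
```

```text
[0.0531 0.1188 0.    ] 0.13015420741234524 65.94385292153828
[0.0544 0.1241 0.    ] 0.13549524072619437 66.33282806288457
[ 0.0526 -0.0242 -0.    ] 0.05791447431220098 -24.66187140236634
66.14225079049898 origin [ 0.4857 -0.1929  0.01  ]
```

```bash
python3 -m inch '[[-0.3,0.3,1,0,0,0.55,1],[-0.3,0.3,1,0,0,0.55,1],[0,1,0,0,0,0.55,1],[0,1,0,0,0,0.55,1],[0,1,0,0,0,0.55,1],[0,1,0,0,0,0.55,1],[0,1,0,0,0,0.55,1],[0,1,0,0,0,0.55,1],[0,1,0,0,0,0.55,1],[0,1,0,0,0,0.55,1],[0,1,0,0,0,0.55,1],[0,1,0,0,0,0.55,1]]' && python3 -m inch '[[0.7,1,-0.6,0,0,0,1],[0.8,1,-0.7,0,0,0,1],[0.8,0.9,-0.8,0,0,0,1],[0,0,-0.5,0,0,0,1],[0,0,0,0,0,0,1],[0,0,0,0,0,0,1]]'
python3 - <<'E'
from h import *
np.set_printoptions(precision=4,suppress=True)
s=manip.state();im=vision.grab_frame("wrist");cv2.imwrite("pics/w2.png",im);C=cam("wrist",s);print(s["eef_pos"],s["tcp_rot"],s["q"],s["contact_force"])
for t,z in dict(air_cylinder=0,cylinder_centre=.012,rear_end=.012).items():
    for r in models.place_of("wrist",t)[:2]: print(t,round(r["p"],2),np.round(r["centre"]),onz(C,r["centre"],z))
E
```

```text
time_s: 4.0
eef_pos: [0.4301, 0.0833, 0.3195]
tcp_rot: [-2.614, 1.741, -0.001]
contact_force: [1.1, -0.8, -0.7]
grip_width: 0.0871
gripper_force: 0.0
time_s: 4.6
eef_pos: [0.4993, 0.1691, 0.2415]
tcp_rot: [2.613, -1.744, 0.0]
contact_force: [0.4, 0.7, -0.6]
grip_width: 0.087
gripper_force: 0.0
[0.4993 0.1691 0.2415] [ 2.6126 -1.7438  0.0004] [ 0.6346  0.264  -0.3064  0.0005 -1.0009 -0.2412] [ 0.4158  0.6605 -0.6138]
air_cylinder 0.7 [312. 221.] [0.5078 0.1796 0.    ]
cylinder_centre 0.75 [309. 241.] [0.5038 0.1963 0.012 ]
rear_end 0.59 [306. 285.] [0.4889 0.2415 0.012 ]
```

View pics/w2.png

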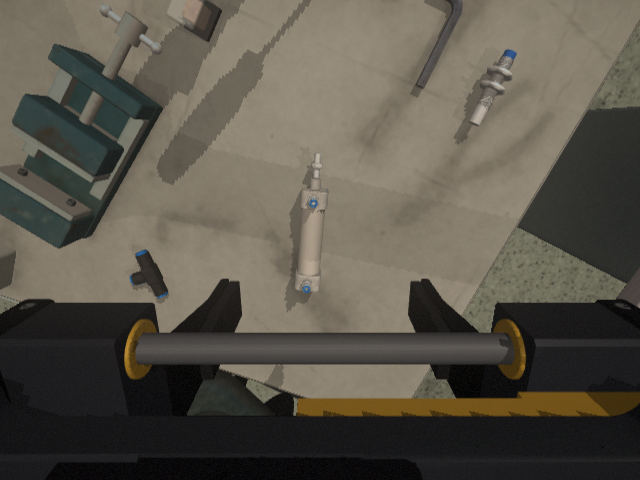

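The cylinder lies in view: front port (313,203), rear port (307,288), rod tip (318,154). Both ports point up and the rear is towards the gripper.

Run:
```python
from h import *
np.set_printoptions(precision=4,suppress=True)
s=manip.state();C=cam("wrist",s)
f=onz(C,(313,203),.037);r=onz(C,(306.5,288),.037);t=onz(C,(318,154),.012)
u=r-f;print(f,r,(f+r)/2,t,np.linalg.norm(u),np.degrees(np.arctan2(u[1],u[0])),"tip->rear",np.degrees(np.arctan2(*(r-t)[1::-1])))
a=np.arctan2(s["tcp_rot"][1],s["tcp_rot"][0]);print("tool y",np.degrees(2*a)-90,s["eef_pos"])
w=np.arctan2(u[1],u[0]);e=np.array([np.cos(w),np.sin(w),0]);print("from tip",t+.081*e)
```

```text
[0.5157 0.1557 0.037 ] [0.4909 0.2336 0.037 ] [0.5033 0.1946 0.037 ] [0.5272 0.1175 0.012 ] 0.0817679548769031 107.69711812218793 tip->rear 107.37754550239946
tool y 202.57433330474066 [0.4994 0.1694 0.2428]
from tip [0.5026 0.1946 0.012 ]
```

```bash
python3 -m inch '[[0.08,0.97,0,0,0,-0.62,1],[0,0,-1,0,0,0,1],[0,0,-1,0,0,0,1],[0,0,-1,0,0,0,1],[0,0,-1,0,0,0,1],[0,0,-1,0,0,0,1],[0,0,-0.6,0,0,0,1],[0,0,0,0,0,0,1],[0,0,0,0,0,0,1]]'
python3 - <<'E'
from h import *
np.set_printoptions(precision=4,suppress=True)
s=manip.state();im=vision.grab_frame("wrist");cv2.imwrite("pics/w3.png",im[:,80:560]);C=cam("wrist",s);print(s["eef_pos"],s["tcp_rot"],s["contact_force"])
for t,z in dict(air_cylinder=0,cylinder_centre=.012,rear_end=.012).items():
    for r in models.place_of("wrist",t)[:2]: print(t,round(r["p"],2),np.round(r["centre"]),onz(C,r["centre"],z))
E
```

```text
time_s: 5.7
eef_pos: [0.502, 0.199, 0.0742]
tcp_rot: [-2.535, 1.853, -0.001]
contact_force: [-0.4, 0.8, 0.1]
grip_width: 0.0866
gripper_force: 0.0
[0.502  0.199  0.0742] [-2.5352  1.8535 -0.0008] [-0.4463  0.8297  0.0842]
air_cylinder 0.58 [326. 253.] [0.5069 0.1781 0.    ]
cylinder_centre 0.74 [325. 250.] [0.5093 0.1729 0.012 ]
cylinder_centre 0.6 [323. 294.] [0.5032 0.1948 0.012 ]
rear_end 0.98 [324. 370.] [0.4892 0.2373 0.012 ]
```

View pics/w3.png

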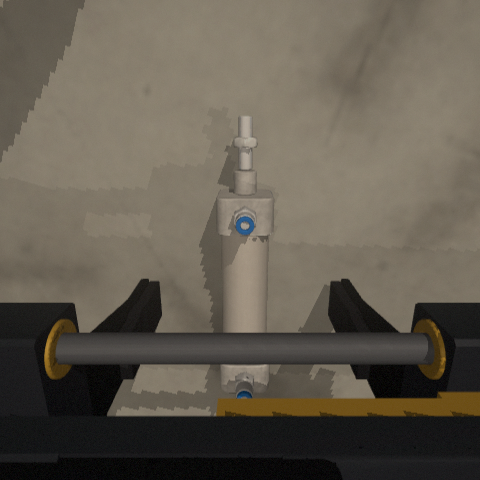

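The cylinder runs straight down the picture centre (x≈245 of the crop) between the open fingers, so the alignment is good. Now I close and lift.

```bash
python3 -m inch '[[0,0,0,0,0,0,0.5],[0,0,0,0,0,0,0],[0,0,0,0,0,0,0],[0,0,0,0,0,0,0],[0,0,0,0,0,0,0],[0,0,0,0,0,0,0],[0,0,0,0,0,0,0]]' 40
```

```text
time_s: 6.6
eef_pos: [0.5016, 0.1989, 0.0732]
tcp_rot: [2.536, -1.854, -0.0]
contact_force: [0.5, -0.1, 0.1]
grip_width: 0.039
gripper_force: 0.0
```

```bash
python3 -m inch '[[0,0,0,0,0,0,0],[0,0,0,0,0,0,0],[0,0,0,0,0,0,0],[0,0,0,0,0,0,0],[0,0,0,0,0,0,0],[0,0,0,0,0,0,0]]' 40 && python3 -m inch '[[0,0,0.3,0,0,0,0],[0,0,0.7,0,0,0,0],[0,0,1,0,0,0,0],[0,0,1,0,0,0,0],[0,0,1,0,0,0,0],[0,0,1,0,0,0,0],[0,0,1,0,0,0,0],[0,0,1,0,0,0,0],[0,0,1,0,0,0,0]]'
```

```text
time_s: 7.2
eef_pos: [0.5016, 0.1989, 0.0733]
tcp_rot: [-2.536, 1.854, -0.0]
contact_force: [-0.0, 0.5, -0.2]
grip_width: 0.0208
gripper_force: 40.0
time_s: 8.1
eef_pos: [0.5008, 0.1984, 0.3148]
tcp_rot: [2.536, -1.854, -0.001]
contact_force: [0.2, -0.1, -1.6]
grip_width: 0.0208
gripper_force: 40.0
```

```bash
python3 -m inch '[[-0.7,-0.7,0,0,0,-0.43,0],[-0.7,-1,0,0,0,-0.43,0],[-0.6,-1,0,0,0,-0.43,0],[0,-1,0,0,0,-0.43,0],[0,-1,0,0,0,-0.43,0],[0,-1,0,0,0,-0.43,0],[0,-1,0,0,0,-0.43,0],[0,-1,0,0,0,-0.43,0],[0,-1,0,0,0,-0.43,0],[0.1,-1,0,0,0,-0.43,0],[0.3,-1,0,0,0,-0.43,0],[0.3,-1,0,0,0,-0.43,0]]' && python3 -m inch '[[0.2,-0.7,0,0,0,-0.1,0],[0.1,-0.5,-0.5,0,0,0,0],[0.1,-0.2,-1,0,0,0,0],[0,0,-1,0,0,0,0],[0,0,-0.8,0,0,0,0],[0,0,0,0,0,0,0],[0,0,0,0,0,0,0]]'
python3 - <<'E'
from h import *
np.set_printoptions(precision=4,suppress=True)
s=manip.state();im=vision.grab_frame("wrist");cv2.imwrite("pics/w4.png",im);C=cam("wrist",s);print(s["eef_pos"],s["tcp_rot"],s["contact_force"])
a=np.arctan2(s["tcp_rot"][1],s["tcp_rot"][0]);print("tool y",np.degrees(2*a)-90)
za=s["eef_pos"][2]-.0613
for t,z in dict(cylinder_centre=za,rear_end=za,clip_seat=.038,clip_mouth=.058,mount=0,end_switch=0,switch_range=.038).items():
    for r in models.place_of("wrist",t)[:1]: print(t,round(r["p"],2),np.round(r["centre"]),onz(C,r["centre"],z))
for n in("scene","side"):
    im=vision.grab_frame(n);cv2.imwrite(f"pics/{n}4.png",im);Cn=cam(n)
    for t,z in dict(cylinder_centre=za,rear_end=za,clip_seat=.038,clip_mouth=.058,mount=0,end_switch=0,switch_range=.038).items():
        for r in models.place_of(n,t)[:1]: print(n,t,round(r["p"],2),np.round(r["centre"]),onz(Cn,r["centre"],z))
E
```

```text
time_s: 9.3
eef_pos: [0.4619, -0.1533, 0.3137]
tcp_rot: [-1.716, 2.631, 0.001]
contact_force: [1.0, 1.0, -1.2]
grip_width: 0.0209
gripper_force: 40.0
time_s: 10.0
eef_pos: [0.4747, -0.1943, 0.2149]
tcp_rot: [1.702, -2.64, 0.001]
contact_force: [-0.2, -0.8, -0.6]
grip_width: 0.0206
gripper_force: 40.0
[ 0.4747 -0.1943  0.2149] [ 1.7016 -2.6404  0.0005] [-0.2366 -0.7811 -0.6   ]
tool y -204.40186581607995
cylinder_centre 0.86 [322. 293.] [ 0.4714 -0.1999  0.1536]
rear_end 0.7 [324. 375.] [ 0.4904 -0.1556  0.1536]
clip_seat 0.69 [310. 244.] [ 0.487 -0.192  0.038]
clip_mouth 0.81 [310. 251.] [ 0.4858 -0.192   0.058 ]
mount 0.81 [310. 231.] [ 0.4886 -0.1918  0.    ]
end_switch 0.61 [322. 252.] [ 0.4865 -0.1688  0.    ]
switch_range 0.73 [311. 290.] [ 0.504  -0.1532  0.038 ]
scene cylinder_centre 0.73 [431. 269.] [ 0.4744 -0.2024  0.1536]
scene rear_end 0.72 [405. 249.] [ 0.493  -0.1521  0.1536]
scene clip_seat 0.67 [421. 322.] [ 0.4917 -0.1931  0.038 ]
scene clip_mouth 0.58 [423. 314.] [ 0.49   -0.1952  0.058 ]
scene mount 0.97 [418. 337.] [ 0.4975 -0.1898  0.    ]
scene end_switch 0.57 [390. 312.] [ 0.5195 -0.1268  0.    ]
scene switch_range 0.6 [403. 308.] [ 0.5028 -0.1558  0.038 ]
side cylinder_centre 0.74 [330. 166.] [ 0.4747 -0.1862  0.1536]
side rear_end 0.86 [324. 171.] [ 0.489  -0.1452  0.1536]
side clip_seat 0.92 [324. 219.] [ 0.4869 -0.2029  0.038 ]
side clip_mouth 0.86 [325. 208.] [ 0.4833 -0.2147  0.058 ]
side mount 0.6 [322. 236.] [ 0.4897 -0.2089  0.    ]
side end_switch 0.68 [314. 247.] [ 0.5092 -0.1486  0.    ]
```

View pics/w4.png

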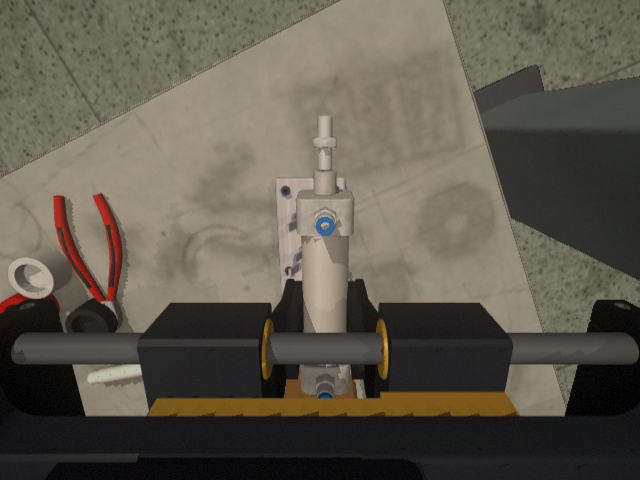

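The cylinder is held straight, rod at (324,140) and front cap at (325,213). The mount plate shows behind it: left corner (276,180), right corner (345,178), holes (286,190) and (289,271).

Run:
```python
from h import *
np.set_printoptions(precision=4,suppress=True)
s=manip.state();C=cam("wrist",dict(eef_pos=[0.4747,-0.1943,0.2149],tcp_rot=[1.7016,-2.6404,0.0005]))
a,b,h1,h2=[onz(C,p,.01) for p in((276,179.5),(345,178),(286,190),(289.5,271))]
u=b-a;print(a,b,np.linalg.norm(u),np.degrees(np.arctan2(u[1],u[0]))+90,np.degrees(np.arctan2(*(h2-h1)[1::-1])))
w=np.radians(65.7);e=np.array([np.cos(w),np.sin(w),0]);n=np.array([e[1],-e[0],0])
o=(a+b)/2+.048*e;print("o",o)
# cylinder axis from its rod tip & front port
za=.2149-.0613
rt=onz(C,(324.5,117),za);fp=onz(C,(325,226),za+.025)
for nm,P in(("tip",rt),("port",fp)):
    d=P-s["eef_pos"];print(nm,"along",d@e*1e3,"lat",d@n*1e3)
seat=np.array([.4868,-.1925,0]);d=s["eef_pos"]-seat;print("tcp rel seat along/lat mm",d@e*1e3,d@n*1e3,s["eef_pos"])
im=cv2.imread("pics/w4.png");cv2.imwrite("pics/w4c.png",cv2.resize(im[160:310,250:400],None,fx=4,fy=4,interpolation=cv2.INTER_CUBIC))
```

```text
[ 0.4938 -0.2477  0.01  ] [ 0.4398 -0.2247  0.01  ] 0.05863136992232683 246.83272959623957 66.12818979798098
o [ 0.4866 -0.1925  0.01  ]
tip along -87.65998750742656 lat -1.7134701847641136
port along -47.49274895670174 lat -1.8225646643614668
tcp rel seat along/lat mm -6.525924490147971 -10.47121545377624 [ 0.4746 -0.1941  0.2142]
```

View pics/w4c.png

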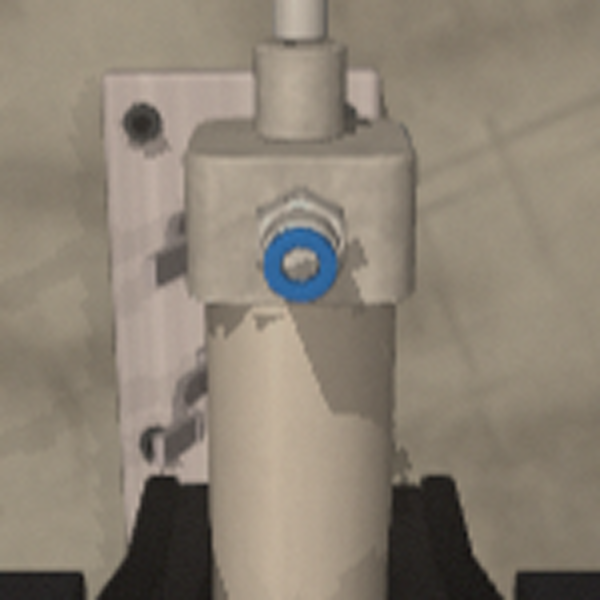

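Two views agree on the seat at (0.4866, -0.1925) and the mount yaw at 66.2°. The barrel centre is about 4.6 mm behind the TCP. Aiming for TCP (0.4854, -0.1952), about 3 mm short of the seat, puts the barrel about 7.6 mm short.

```bash
python3 -m inch '[[0.36,-0.04,0,0,0,0.07,0],[0,0,-0.9,0,0,0,0],[0,0,-0.9,0,0,0,0],[0,0,-0.6,0,0,0,0],[0,0,-0.2,0,0,0,0],[0,0,0,0,0,0,0],[0,0,0,0,0,0,0],[0,0,0,0,0,0,0]]'
python3 - <<'E'
from h import *
np.set_printoptions(precision=4,suppress=True)
s=manip.state();p=s["eef_pos"];print(p,s["tcp_rot"],s["contact_force"],s["torque"])
S=cam("scene");D=cam("side");za=p[2]-.0613
a=np.arctan2(s["tcp_rot"][1],s["tcp_rot"][0]);print("tool y",np.degrees(2*a)-90)
for t in("clip_seat","clip_mouth","switch_range","cylinder_centre","rear_end"):
    rs=[]
    for n,C in(("scene",S),("side",D)):
        vision.grab_frame(n);r=models.place_of(n,t)
        if r: rs.append(ray(C,r[0]["centre"]))
    if len(rs)==2: print(t,tri(rs))
E
```

```text
time_s: 12.0
eef_pos: [0.4863, -0.1955, 0.1375]
tcp_rot: [-1.713, 2.631, -0.003]
contact_force: [0.9, 0.8, -1.3]
grip_width: 0.0212
gripper_force: 40.0
[ 0.4863 -0.1955  0.1375] [-1.7135  2.6308 -0.0029] [ 0.8793  0.7705 -1.2744] [ 0.0092  0.021  -0.0502]
tool y 156.1539247318577
clip_seat [ 0.4878 -0.1942  0.0381]
clip_mouth [ 0.4847 -0.2     0.0622]
switch_range [ 0.5025 -0.1547  0.0397]
cylinder_centre [ 0.4841 -0.2014  0.0751]
rear_end [ 0.4969 -0.1565  0.0788]
```

Stereo confirms it: the cylinder is 8.1 mm short of the seat along the mount and under 1 mm off sideways. Pressing down in steps.

```bash
python3 -m inch '[[0,0,-0.25,0,0,0,0],[0,0,-0.25,0,0,0,0],[0,0,-0.1,0,0,0,0],[0,0,0,0,0,0,0],[0,0,0,0,0,0,0]]' && python3 -m inch '[[0,0,-0.05,0,0,0,0],[0,0,-0.05,0,0,0,0],[0,0,-0.05,0,0,0,0],[0,0,0,0,0,0,0]]'
```

```text
time_s: 13.5
eef_pos: [0.4856, -0.1954, 0.1182]
tcp_rot: [-1.714, 2.633, -0.0]
contact_force: [1.7, -0.5, -1.4]
grip_width: 0.0215
gripper_force: 40.0
time_s: 13.9
eef_pos: [0.4865, -0.1955, 0.1143]
tcp_rot: [-1.714, 2.631, -0.003]
contact_force: [3.3, -1.0, 1.4]
grip_width: 0.021
gripper_force: 40.0
```

Contact pushes the tool sideways by about 3.4 N towards +x, so I ease about 1 mm that way.

```bash
python3 -m inch '[[0.03,-0.013,0,0,0,0,0],[0,0,0,0,0,0,0],[0,0,0,0,0,0,0]]' && python3 -m inch '[[0,0,-0.05,0,0,0,0],[0,0,-0.05,0,0,0,0],[0,0,0,0,0,0,0],[0,0,0,0,0,0,0]]'
```

```text
time_s: 14.2
eef_pos: [0.4868, -0.1957, 0.1142]
tcp_rot: [-1.714, 2.632, -0.002]
contact_force: [2.9, -0.8, 2.4]
grip_width: 0.0209
gripper_force: 40.0
time_s: 14.6
eef_pos: [0.4868, -0.1959, 0.1117]
tcp_rot: [-1.714, 2.631, -0.002]
contact_force: [2.5, -0.7, 6.9]
grip_width: 0.0211
gripper_force: 40.0
```

```bash
python3 -m inch '[[0.03,-0.013,0,0,0,0,0],[0,0,0,0,0,0,0]]' && python3 -m inch '[[0,0,-0.05,0,0,0,0],[0,0,-0.05,0,0,0,0],[0,0,0,0,0,0,0],[0,0,0,0,0,0,0]]'
```

```text
time_s: 14.8
eef_pos: [0.4872, -0.1961, 0.1117]
tcp_rot: [1.715, -2.632, 0.0]
contact_force: [1.0, 0.5, 8.5]
grip_width: 0.0208
gripper_force: 40.0
time_s: 15.2
eef_pos: [0.487, -0.1962, 0.1085]
tcp_rot: [1.714, -2.632, 0.0]
contact_force: [0.4, 0.7, 6.8]
grip_width: 0.0211
gripper_force: 40.0
```

```bash
python3 -m inch '[[0,0,-0.05,0,0,0,0],[0,0,-0.05,0,0,0,0],[0,0,-0.05,0,0,0,0],[0,0,0,0,0,0,0]]' && python3 -m inch '[[0,0,-0.05,0,0,0,0],[0,0,-0.05,0,0,0,0],[0,0,0,0,0,0,0],[0,0,0,0,0,0,0]]'
```

```text
time_s: 15.6
eef_pos: [0.4867, -0.1961, 0.1027]
tcp_rot: [1.713, -2.633, -0.001]
contact_force: [2.3, -0.7, -0.4]
grip_width: 0.021
gripper_force: 40.0
time_s: 16.0
eef_pos: [0.4866, -0.196, 0.0992]
tcp_rot: [1.713, -2.632, -0.002]
contact_force: [4.2, -1.2, -8.1]
grip_width: 0.021
gripper_force: 40.0
```

The clips now pull it down (-8 N), so it is past the lips but not quite seated. Continuing gently.

```bash
python3 -m inch '[[0,0,-0.04,0,0,0,0],[0,0,0,0,0,0,0],[0,0,0,0,0,0,0]]' && python3 -m inch '[[0,0,-0.04,0,0,0,0],[0,0,0,0,0,0,0],[0,0,0,0,0,0,0]]'
```

```text
time_s: 16.3
eef_pos: [0.4868, -0.1961, 0.0988]
tcp_rot: [1.714, -2.632, -0.001]
contact_force: [1.5, -0.9, -4.4]
grip_width: 0.0209
gripper_force: 40.0
time_s: 16.6
eef_pos: [0.4868, -0.1961, 0.0986]
tcp_rot: [1.714, -2.632, -0.0]
contact_force: [-2.2, 1.7, 4.5]
grip_width: 0.0208
gripper_force: 40.0
```

```bash
python3 -m inch '[[0,0,-0.04,0,0,0,0],[0,0,0,0,0,0,0],[0,0,0,0,0,0,0]]'
python3 - <<'E'
from h import *
np.set_printoptions(precision=4,suppress=True)
s=manip.state();p=s["eef_pos"];print(p,s["tcp_rot"],s["contact_force"],s["torque"])
rs={}
for t in("clip_seat","switch_range","cylinder_centre","rear_end"):
    r2=[]
    for n in("scene","side"):
        im=vision.grab_frame(n);r=models.place_of(n,t)
        cv2.imwrite(f"pics/{n}5.png",im)
        if r: r2.append(ray(cam(n),r[0]["centre"]))
    if len(r2)==2: print(t,tri(r2))
im=cv2.imread("pics/scene5.png")
cv2.imwrite("pics/s5c.png",cv2.resize(im[270:370,360:480],None,fx=5,fy=5,interpolation=cv2.INTER_CUBIC))
E
```

```text
time_s: 16.9
eef_pos: [0.4869, -0.1961, 0.0984]
tcp_rot: [1.715, -2.632, 0.0]
contact_force: [-2.9, 2.9, 12.5]
grip_width: 0.0208
gripper_force: 40.0
[ 0.4869 -0.1961  0.0984] [ 1.7147 -2.6317  0.    ] [-2.9136  2.8837 12.464 ] [ 0.7774  1.1148 -0.0094]
clip_seat [ 0.4949 -0.1899  0.0375]
cylinder_centre [ 0.4836 -0.2027  0.0413]
rear_end [ 0.5019 -0.1575  0.0353]
```

View pics/s5c.png

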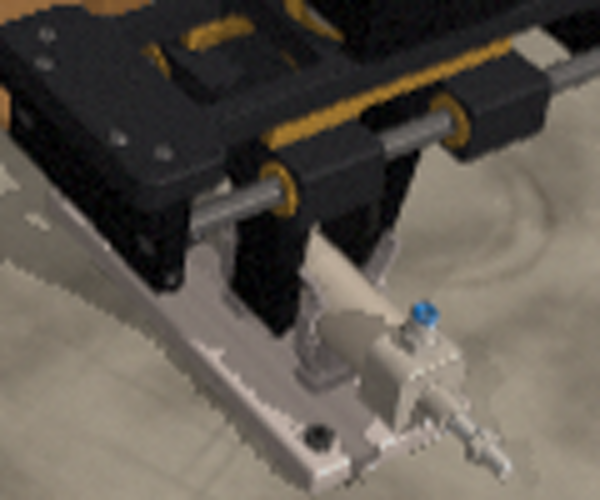

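The barrel is down inside the near clip and level. I estimate the switch head face from the first wrist view: its top edge is at about (317.5,315.5).

```bash
python3 - <<'E'
from h import *
np.set_printoptions(precision=4,suppress=True)
C=cam("wrist",dict(eef_pos=[0.4496,-0.2327,0.2592],tcp_rot=[-1.5748,2.7177,0]))
w=np.radians(66.2);e=np.array([np.cos(w),np.sin(w),0])
P=onz(C,(317.5,315.5),.054);print(P,(P-np.array([.4866,-.1925,0]))@e)
E
python3 -m inch '[[-0.03,0.013,0.05,0,0,0,0],[0,0,0,0,0,0,0],[0,0,0,0,0,0,0]]' 30
```

```text
[ 0.4989 -0.1568  0.054 ] 0.03758656838604656
time_s: 18.0
eef_pos: [0.4867, -0.1959, 0.0986]
tcp_rot: [-1.714, 2.632, -0.001]
contact_force: [-0.4, -1.0, 4.6]
grip_width: 0.0209
gripper_force: 30.0
```

```bash
python3 -m inch '[[0.011,0.0244,0,0,0,0,0],[0.011,0.0244,0,0,0,0,0],[0.011,0.0244,0,0,0,0,0],[0,0,0,0,0,0,0]]' && python3 -m inch '[[0.011,0.0244,0,0,0,0,0],[0.011,0.0244,0,0,0,0,0],[0,0,0,0,0,0,0]]'
```

```text
time_s: 18.4
eef_pos: [0.4874, -0.1944, 0.0986]
tcp_rot: [1.714, -2.632, 0.002]
contact_force: [-0.5, -5.8, 5.8]
grip_width: 0.0214
gripper_force: 30.0
time_s: 18.7
eef_pos: [0.4881, -0.193, 0.0986]
tcp_rot: [1.714, -2.632, 0.002]
contact_force: [-0.2, -6.4, 4.7]
grip_width: 0.0213
gripper_force: 30.0
```

```bash
python3 -m inch '[[0.011,0.0244,0,0,0,0,0],[0.011,0.0244,0,0,0,0,0],[0,0,0,0,0,0,0]]' && python3 -m inch '[[0.011,0.0244,0,0,0,0,0],[0.011,0.0244,0,0,0,0,0],[0,0,0,0,0,0,0]]'
```

```text
time_s: 19.0
eef_pos: [0.4887, -0.1915, 0.0986]
tcp_rot: [1.714, -2.632, 0.002]
contact_force: [-0.1, -5.7, 4.7]
grip_width: 0.0211
gripper_force: 30.0
time_s: 19.3
eef_pos: [0.4893, -0.1902, 0.0986]
tcp_rot: [1.714, -2.631, 0.002]
contact_force: [-0.4, -6.4, 4.6]
grip_width: 0.021
gripper_force: 30.8
```

Steady friction of about 6 N and no switch yet. The fingers near the far clip, so I regrip 7 mm further back.

```bash
python3 -m inch '[[0,0,0,0,0,0,0.42],[0,0,0,0,0,0,0.42],[0,0,0,0,0,0,0.42],[-0.05,-0.11,0,0,0,0,0.42],[-0.047,-0.11,0,0,0,0,0.42],[0,0,0,0,0,0,0.42],[0,0,0,0,0,0,0.42],[0,0,0,0,0,0,0.42]]' && python3 -m inch '[[0,0,0,0,0,0,0],[0,0,0,0,0,0,0],[0,0,0,0,0,0,0],[0,0,0,0,0,0,0],[0,0,0,0,0,0,0],[0,0,0,0,0,0,0],[0,0,0,0,0,0,0],[0,0,0,0,0,0,0]]' 30
```

```text
time_s: 20.1
eef_pos: [0.4863, -0.1958, 0.0982]
tcp_rot: [-1.714, 2.633, -0.0]
contact_force: [-0.4, 0.3, 0.8]
grip_width: 0.0366
gripper_force: 0.0
time_s: 20.9
eef_pos: [0.4869, -0.1958, 0.0983]
tcp_rot: [-1.714, 2.632, -0.002]
contact_force: [1.9, -0.7, -1.1]
grip_width: 0.0212
gripper_force: 30.0
```

```bash
python3 -m inch '[[0.011,0.0244,0,0,0,0,0],[0.011,0.0244,0,0,0,0,0],[0,0,0,0,0,0,0]]' && python3 -m inch '[[0.011,0.0244,0,0,0,0,0],[0.011,0.0244,0,0,0,0,0],[0,0,0,0,0,0,0]]'
```

```text
time_s: 21.2
eef_pos: [0.4871, -0.1946, 0.0983]
tcp_rot: [1.714, -2.632, 0.001]
contact_force: [2.5, -4.1, -1.2]
grip_width: 0.0216
gripper_force: 30.0
time_s: 21.5
eef_pos: [0.4878, -0.1931, 0.0983]
tcp_rot: [1.714, -2.633, 0.001]
contact_force: [2.1, -4.2, -0.8]
grip_width: 0.0213
gripper_force: 30.0
```

```bash
python3 -m inch '[[0.011,0.0244,0,0,0,0,0],[0,0,0,0,0,0,0]]' && python3 -m inch '[[0.011,0.0244,0,0,0,0,0],[0,0,0,0,0,0,0]]'
```

```text
time_s: 21.7
eef_pos: [0.4881, -0.1923, 0.0983]
tcp_rot: [-1.714, 2.633, -0.001]
contact_force: [2.3, -4.7, -0.8]
grip_width: 0.021
gripper_force: 30.0
time_s: 21.9
eef_pos: [0.4885, -0.1915, 0.0983]
tcp_rot: [-1.714, 2.632, -0.001]
contact_force: [2.9, -4.9, -0.7]
grip_width: 0.0211
gripper_force: 30.0
```

```bash
python3 -m inch '[[0.011,0.0244,0,0,0,0,0],[0,0,0,0,0,0,0]]' && python3 -m inch '[[0.011,0.0244,0,0,0,0,0],[0,0,0,0,0,0,0]]'
```

```text
time_s: 22.1
eef_pos: [0.4888, -0.1907, 0.0983]
tcp_rot: [-1.714, 2.632, -0.001]
contact_force: [2.4, -4.1, -0.7]
grip_width: 0.021
gripper_force: 30.1
time_s: 22.3
eef_pos: [0.4891, -0.1902, 0.0983]
tcp_rot: [1.714, -2.632, 0.001]
contact_force: [2.7, -5.2, -0.5]
grip_width: 0.0212
gripper_force: 31.0
```

```bash
python3 -m inch '[[0.011,0.0244,0,0,0,0,0],[0,0,0,0,0,0,0]]'
```

```text
time_s: 22.5
eef_pos: [0.4894, -0.1895, 0.0983]
tcp_rot: [1.714, -2.633, 0.001]
contact_force: [3.3, -5.9, -0.1]
grip_width: 0.0213
gripper_force: 30.0
```

Axial force is rising slightly, which could be the plunger. The fingers are near the far clip again, so I regrip further back to keep the reading clean.

```bash
python3 -m inch '[[0,0,0,0,0,0,0.42],[0,0,0,0,0,0,0.42],[0,0,0,0,0,0,0.42],[-0.05,-0.1,0,0,0,0,0.42],[-0.047,-0.1,0,0,0,0,0.42],[0,0,0,0,0,0,0.42],[0,0,0,0,0,0,0.42],[0,0,0,0,0,0,0.42]]' && python3 -m inch '[[0,0,0,0,0,0,0],[0,0,0,0,0,0,0],[0,0,0,0,0,0,0],[0,0,0,0,0,0,0],[0,0,0,0,0,0,0],[0,0,0,0,0,0,0],[0,0,0,0,0,0,0],[0,0,0,0,0,0,0]]' 30 && python3 -m inch '[[0.011,0.0244,0,0,0,0,0],[0.011,0.0244,0,0,0,0,0],[0,0,0,0,0,0,0]]'
```

```text
time_s: 23.3
eef_pos: [0.4864, -0.1952, 0.0982]
tcp_rot: [-1.714, 2.633, 0.0]
contact_force: [0.1, -1.3, -0.5]
grip_width: 0.0363
gripper_force: 0.0
time_s: 24.1
eef_pos: [0.487, -0.1953, 0.0983]
tcp_rot: [-1.714, 2.632, -0.002]
contact_force: [3.3, -2.9, -2.2]
grip_width: 0.0216
gripper_force: 30.0
time_s: 24.4
eef_pos: [0.4874, -0.1939, 0.0983]
tcp_rot: [-1.714, 2.632, -0.001]
contact_force: [2.8, -3.8, -0.7]
grip_width: 0.0215
gripper_force: 30.0
```

```bash
python3 -m inch '[[0.011,0.0244,0,0,0,0,0],[0,0,0,0,0,0,0]]' && python3 -m inch '[[0.011,0.0244,0,0,0,0,0],[0,0,0,0,0,0,0]]'
```

```text
time_s: 24.6
eef_pos: [0.4877, -0.1932, 0.0983]
tcp_rot: [-1.714, 2.632, -0.001]
contact_force: [2.1, -4.4, -2.0]
grip_width: 0.0211
gripper_force: 30.0
time_s: 24.8
eef_pos: [0.488, -0.1924, 0.0983]
tcp_rot: [-1.714, 2.632, -0.001]
contact_force: [4.2, -4.6, -1.5]
grip_width: 0.0211
gripper_force: 30.0
```

```bash
python3 -m inch '[[0.011,0.0244,0,0,0,0,0],[0,0,0,0,0,0,0]]' && python3 -m inch '[[0.007,0.016,0,0,0,0,0],[0,0,0,0,0,0,0]]'
```

```text
time_s: 25.0
eef_pos: [0.4883, -0.1917, 0.0983]
tcp_rot: [-1.714, 2.632, -0.001]
contact_force: [2.1, -4.2, -2.5]
grip_width: 0.0211
gripper_force: 30.0
time_s: 25.2
eef_pos: [0.4885, -0.1913, 0.0983]
tcp_rot: [-1.714, 2.632, -0.001]
contact_force: [2.5, -4.8, -1.3]
grip_width: 0.021
gripper_force: 30.0
```

Run:
```python
from h import *
np.set_printoptions(precision=4,suppress=True)
w=np.radians(66.2);e=np.array([np.cos(w),np.sin(w),0]);seat=np.array([.487,-.193,.038])
S=cam("scene")
for n in("scene","side","wrist"):
    s=manip.state();im=vision.grab_frame(n);cv2.imwrite(f"pics/{n}6.png",im);C=cam(n,s)
    for t in("cylinder_centre","rear_end","switch_range"):
        for r in models.place_of(n,t)[:1]: P=onz(C,r["centre"],.038);print(n,t,round(r["p"],2),np.round(r["centre"]),P,(P-seat)@e*1e3)
a=cv2.imread("pics/scene5.png")[290:370,400:480];b=cv2.imread("pics/scene6.png")[290:370,400:480]
w6=cv2.imread("pics/wrist6.png")[120:400,200:440]
f=lambda x:cv2.resize(x,(280,280),interpolation=cv2.INTER_CUBIC)
cv2.imwrite("pics/cmp.png",np.hstack([f(a),f(b),w6]))
```

```text
scene cylinder_centre 0.95 [415. 321.] [ 0.4889 -0.185   0.038 ] 8.121544980048412
scene rear_end 0.76 [397. 300.] [ 0.5133 -0.1396  0.038 ] 59.46076401483659
scene switch_range 0.66 [404. 307.] [ 0.5054 -0.1554  0.038 ] 41.873428308825964
side cylinder_centre 0.62 [320. 220.] [ 0.4936 -0.2015  0.038 ] -5.089847969772764
side rear_end 0.63 [315. 230.] [ 0.5065 -0.1378  0.038 ] 58.42294658460648
side switch_range 0.74 [313. 230.] [ 0.5103 -0.1397  0.038 ] 58.19666013932524
wrist cylinder_centre 0.86 [324. 316.] [ 0.4895 -0.1856  0.038 ] 7.822037101035999
wrist rear_end 0.85 [326. 394.] [ 0.5075 -0.1416  0.038 ] 55.30780197819436
wrist switch_range 0.49 [323. 274.] [ 0.4808 -0.2061  0.038 ] -14.490286478424519
```

View pics/cmp.png

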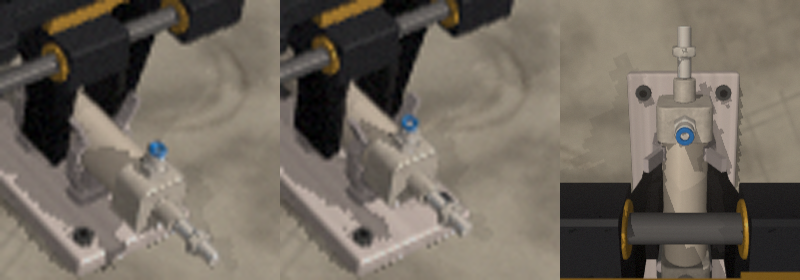

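The cylinder has clearly slid along: the front cap now sits only a few mm from the near clip, centre about +8 mm. The switch must be within the next couple of mm, so I continue in half-mm steps.

```bash
python3 -m inch '[[0.007,0.016,0,0,0,0,0],[0,0,0,0,0,0,0]]' && python3 -m inch '[[0.007,0.016,0,0,0,0,0],[0,0,0,0,0,0,0]]'
```

```text
time_s: 26.0
eef_pos: [0.4887, -0.1909, 0.0983]
tcp_rot: [-1.714, 2.633, -0.001]
contact_force: [3.6, -6.5, -1.8]
grip_width: 0.0209
gripper_force: 30.0
time_s: 26.2
eef_pos: [0.4888, -0.1905, 0.0983]
tcp_rot: [1.714, -2.632, 0.001]
contact_force: [2.4, -5.5, -1.5]
grip_width: 0.0213
gripper_force: 30.3
```

```bash
python3 -m inch '[[0.007,0.016,0,0,0,0,0],[0,0,0,0,0,0,0],[0,0,0,0,0,0,0]]'
```

```text
time_s: 26.5
eef_pos: [0.4889, -0.1903, 0.0983]
tcp_rot: [1.714, -2.632, 0.001]
contact_force: [2.9, -8.0, -2.0]
grip_width: 0.0213
gripper_force: 30.8
```

```bash
python3 -m inch '[[0.006,0.013,0,0,0,0,0],[0,0,0,0,0,0,0],[0,0,0,0,0,0,0]]'
```

```text
time_s: 26.8
eef_pos: [0.489, -0.1902, 0.0983]
tcp_rot: [1.714, -2.632, 0.001]
contact_force: [2.5, -8.8, -2.7]
grip_width: 0.0208
gripper_force: 30.9
```

```bash
python3 -m inch '[[0.006,0.013,0,0,0,0,0],[0,0,0,0,0,0,0],[0,0,0,0,0,0,0]]'
```

```text
time_s: 27.1
eef_pos: [0.489, -0.1901, 0.0983]
tcp_rot: [1.714, -2.631, 0.002]
contact_force: [1.5, -9.8, -1.9]
grip_width: 0.0211
gripper_force: 31.0
```

Rigid stop: almost no travel per step, with about 5 N net on the head. The fingers got further than this earlier, so it is the switch. Release and rise.

```bash
python3 -m inch '[[0,0,0,0,0,0,0.45],[0,0,0,0,0,0,0.45],[0,0,0,0,0,0,0.45],[0,0,0,0,0,0,0.45],[-0.04,-0.09,0,0,0,0,0.45],[0,0,0,0,0,0,0.45],[0,0,0,0,0,0,0.45]]' && python3 -m inch '[[0,0,0.3,0,0,0,0.45],[0,0,0.7,0,0,0,0.45],[0,0,1,0,0,0,0.45],[0,0,1,0,0,0,0.45],[0,0,1,0,0,0,0.45],[0,0,1,0,0,0,0.45],[0,0,0,0,0,0,0.45],[0,0,0,0,0,0,0.45]]'
python3 - <<'E'
from h import *
np.set_printoptions(precision=4,suppress=True)
w=np.radians(66.2);e=np.array([np.cos(w),np.sin(w),0]);seat=np.array([.487,-.193,.038])
for n in("scene","side","wrist"):
    s=manip.state();im=vision.grab_frame(n);cv2.imwrite(f"pics/{n}7.png",im);C=cam(n,s)
    for t in("cylinder_centre","rear_end","switch_range"):
        for r in models.place_of(n,t)[:1]: P=onz(C,r["centre"],.038);print(n,t,round(r["p"],2),np.round(r["centre"]),P,(P-seat)@e*1e3)
w7=cv2.imread("pics/wrist7.png")[120:400,200:440];sc=cv2.imread("pics/scene7.png")[270:370,370:470]
sd=cv2.imread("pics/side7.png")[180:260,280:360]
f=lambda x:cv2.resize(x,(280,280),interpolation=cv2.INTER_CUBIC)
cv2.imwrite("pics/cmp7.png",np.hstack([f(sc),f(sd),w7]))
E
```

```text
time_s: 27.8
eef_pos: [0.488, -0.1914, 0.0982]
tcp_rot: [-1.714, 2.633, 0.0]
contact_force: [-0.6, -0.2, -0.0]
grip_width: 0.0391
gripper_force: 0.0
time_s: 28.6
eef_pos: [0.488, -0.1914, 0.2493]
tcp_rot: [-1.713, 2.631, -0.002]
contact_force: [0.1, 0.2, -0.3]
grip_width: 0.0393
gripper_force: 0.0
scene cylinder_centre 0.71 [418. 319.] [ 0.4949 -0.1859  0.038 ] 9.642476760025543
scene rear_end 0.81 [395. 301.] [ 0.5089 -0.1374  0.038 ] 59.73226278656129
scene switch_range 0.7 [402. 308.] [ 0.5019 -0.1553  0.038 ] 40.51464021009965
side cylinder_centre 0.5 [322. 222.] [ 0.491  -0.1877  0.038 ] 6.468323737068646
side rear_end 0.52 [314. 229.] [ 0.5092 -0.1453  0.038 ] 52.620002573678775
side switch_range 0.6 [316. 229.] [ 0.5049 -0.1478  0.038 ] 48.565433097191
wrist rear_end 0.9 [325. 279.] [ 0.5074 -0.1413  0.038 ] 55.558422286541045
wrist switch_range 0.91 [324. 268.] [ 0.5033 -0.1517  0.038 ] 44.33167883692741
```

```bash
python3 -c "
from plant import workorder
print(workorder.hand_in())"
```

```text
the job is handed in; nothing more can be done
None
```

The job is handed in: the cylinder was pressed level onto the seat between both clips, then slid until it met a rigid stop at the switch with roughly 5 N on the head, and released. I judged the stop and the plunger being fully in by force, not by a final picture, and the hand-in returned no verdict.

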